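Post the sticky-note block through the swing flap

ROBOT

A 7-joint arm with a two-finger parallel gripper is mounted at the origin on a cart in front of the work surface, level with it; the furniture and walls round the work are solid. World frame = base frame: x ahead of the robot, y to its left, z up, the work surface at z = 0. Lengths are in m, angles in rad, forces in N, time in s.
With the tool pointing down it reaches from about 0.425 to 1.025 m from the base axis. Payload 9.4 kg.
Tool frame: the origin (TCP) lies midway between the tips of the shut fingers; the grasp point (between the pads) lies 19 mm behind it; z points along the fingers, y is the line along which they close (so a half turn about z gives the same grasp; the last joint's range is limited). The gripper opens to 93 mm and grips with 3 to 60 N. Pads are 15 mm wide; open, the fingers measure 128 mm over their backs; the gripper's body (75 mm by 188 mm) begins 65 mm behind the grasp point.
Start: joints at [1.087, 0.599, -0.003, 1.599, 0.002, 0.943, -0.08], TCP at [0.287, -0.666, 0.219] pointing down, gripper open.
Joint ranges: [-2.57, 2.57], [-0.35, 1.97], [-1.29, 1.29], [0.11, 2.56], [-1.05, 4.19], [0.11, 1.86], [-2.63, 2.63]. Speed limits (rad/s): [2.22, 2.22, 3.01, 3.01, 3.14, 3.14, 3.14].

INTERFACE

Orientations are given as a unit quaternion [w, x, y, z].
In Python, from rig import read_state, camera, camera_info, job_done gives the robot as it stands.
- The arm moves only by the tool drive_tool, never from a script. Its argument "targets" is one flat list of numbers, 5 for each row, row after row: the opening, from -1 (shut) to 1 (fully open), then the shift along the tool's x, y, z normalised to -1 to 1, where 1 is 0.03 m, then the turn about the tool's z normalised to -1 to 1, where 1 is 0.08 rad. In form: [fingers, x, y, z, turn, fingers, x, y, z, turn, ...]. A call has 1 to 20 rows; each row shifts and turns the commanded pose from where the row before left it, along the tool's axes as they then stand; what a row does not reach is not made up. A row lasts 1/12 s, in which the tool goes at most 41.7 mm and 7.16 degrees, less where a joint would pass 70% of its speed; a pose out of reach is approached as far as the arm can. A call with a number of a shift or a turn outside -1 to 1 is refused whole. A call with a gripper value outside its range is refused whole. The fingers move at their own pace and stop on an object; "force" is the grip in N (left out, the last holds). Time passes only in rows, so rows that do not move let the fingers close. It gives the time, the measured TCP pose, the force, the opening and the grip force at its end, in the units of the state.
- read_state(): the state, without advancing time (a new reading comes with each control period).
- camera(name): name is "scene" or "top" or "wrist"; returns (picture, depth): 384x512x3 uint8, red, green, blue; 384x512 float32, m along the optical axis (not along the pixel's ray), 0 where there is no reading.
- camera_info(name): a dict with "fx", "fy", "cx", "cy" (pixels), "rvec" (rotation vector, rad) and "tvec" (3), from world to camera coordinates, as OpenCV has them. Camera axes: x right, y down, z forward; pixel columns grow to the right and rows downward; lengths in m; the calibration is good to about 2 mm. A picture is of the moment at which its call begins: read the wrist's pose just before it. camera_info takes no time and is no camera call; for the wrist camera it gives the pose at the moment of the call.
- job_done(): hands the job in; it is judged then, once.
The state is a dict: "time": time; "joint_positions": joint angles; "qd": joint speeds; "tau": joint torques, N m; "ee_pos": TCP position; "tool_rot": TCP orientation; "contact_force": force on the tool from outside, world axes, zero at the start; "ft_torque": the same for the moment, N m; "finger_gap": finger opening in m; "finger_force": force on a finger pad.
Only numpy, scipy, OpenCV 4.12 (cv2) and the standard library are available. Lean on these libraries where they do the work, as an engineer would, in place of code of your own. Each camera call takes 0.05 s, during which the arm holds its last target. There are 200 camera calls.

TASK

Put the block of sticky notes that lies on the open wooden drop box away in its well: with one finger in the empty lane push the spring flap open, and while that finger holds it open push the block along its lane with the other finger until it drops into the well behind the flap. The flap must already stand well open when the block passes it: do not shove it open with the block. Only push, never lift the block; afterwards let the flap swing shut and leave the other things on the desk where they are.

Things in the scene. Friction and masses are not known exactly. Their poses are not given: they have to be found in the camera images.
- drop_box: Fixed light-wood box, 236 (x) x 118 (y) x 66 mm to its flat deck, turned by up to 0.35 rad. Origin at desk level under the closed flap's plane, mid-way across the block's lane; x points along the lanes through the flap into the well, y left, z up. Deck from x = -128 to 0 mm, open at the robot's end. Rails 4 to 7 mm thick stand 14 mm above it, x = -126 to -8; the flap closes both lanes at x = 0.
- line (a point): Point on the deck (66 mm above the desk) where the middle of the block's lane meets the closed flap's plane; axes as the box's. From here in mm: the block's lane y = -28 to +28; the empty finger lane beside it y = +32 to +73.
- flap_push (a point): A point on the flap in the middle of the empty finger lane, 24 mm from the hinge and 21 mm above the deck, where a finger can push it; moves with the flap. With the flap shut it is at x = 0, y = +52.5 mm in the box's frame.
- flap (a joint): Angle of the upright aluminium flap (leaf 101 long, 3 thick, 3 to 39 mm above the deck). Vertical hinge on a steel post at x = 0, y = +76.5 mm in the box's frame; 0 = shut across both lanes, grows to 1.45 rad as it swings away from the robot over the well, never towards the robot. A spring shuts it: 0.03 N m at first, 0.06 at 1 rad (about 1.5 to 5 N at the empty lane).
- pad_center (a point): Centre of the loose yellow block of sticky notes, 38 (x, along the lane) x 51 (y, across) x 14 mm high (lying flat on the deck), about 36 g; its origin is 7 mm above its underside. It lies in its lane 50 to 95 mm before the flap line (centre).
- stapler: Bystander: stapler 34 x 135 x 42 mm, on the desk right of the box. Origin under its centre.
- tape: Bystander: roll of tape, 74 mm across, 19 mm high, on the desk left of the box. Origin under its centre.
- pins: Bystander: round tin, 58 mm across, 24 mm high, on the desk left of the box. Origin under its centre.
- rubber: Bystander: eraser 20 x 43 x 13 mm, on the desk right of the box. Origin under its centre.
- well (a point): Middle of the floor of the well behind the flap: x = 51, y = 22.5, z = 13.5 mm in the box's frame; axes as the box's. The well is 102 (x) x 106 mm (y), open on top, its walls end at deck height, 52 mm above this floor.
Not all that is in view belongs to the job. What is meant by the part that bears pad_center is not orange, and is the smaller of those in its own colour.

How it is judged:
By the outcome, as a careful person would: the job done as asked, in the order asked, and still so for the second after the job is handed in, with the robot touching nothing.
It also fails if it takes over 35 s, if anything falls off the work surface, if the arm or the gripper's body presses on something with over 40 N, if the wrist force passes 120 N, or if a joint passes its speed limit or range.

## Working session

There is one attempt and no reset: what is moved stays moved. The work goes in short steps, Python scripts to look and compute and a tool call to move; the robot and the scene stay as the last step left them, time stands still between calls to the robot, and variables do not carry over. Pictures are saved under pics/ and viewed, at most 10 in all, crops included, and the job is handed in when it is done.

Besides the shell and the picture viewer there is one more tool, called after "Request:" as name(argument=value, ...) on one line, values as JSON. drive_tool: Moves the arm, as the interface text tells. Scaled input: -1 to 1 covers 0.03 m each way for a shift and 0.08 rad each way for a turn. Its arguments: {"type":"object","properties":{"targets":{"type":"array"},"force":{"type":"number"}},"required":["targets"]}

```bash
ls; mkdir -p pics; cat > h.py <<'E'
import numpy as np, cv2
from rig import *
def K(i): return np.array([[i['fx'],0,i['cx']],[0,i['fy'],i['cy']],[0,0,1]])
def RT(i): return cv2.Rodrigues(np.array(i['rvec'],float))[0], np.array(i['tvec'],float)
def cast(i,u,v,z):
    R,t=RT(i); d=R.T@np.linalg.inv(K(i))@np.array([u,v,1.]); c=-R.T@t
    return c+d*(z-c[2])/d[2]
def pts(i,D):
    R,t=RT(i); v,u=np.mgrid[:D.shape[0],:D.shape[1]]
    P=np.stack([(u-i['cx'])/i['fx']*D,(v-i['cy'])/i['fy']*D,D],-1)
    return (P-t)@R
def proj(i,P): 
    return cv2.projectPoints(np.array(P,float).reshape(-1,3),np.array(i['rvec'],float),np.array(i['tvec'],float),K(i),None)[0][:,0]
E
python3 - <<'E'
from h import *
s=read_state(); print(s)
for n in("scene","top"):
    im,D=camera(n); np.savez(f"pics/{n}0.npz",im=im,D=D); print(n,camera_info(n))
    cv2.imwrite(f"pics/{n}0.png",im[...,::-1])
E
```

```text
pics
{'time': 0.0, 'joint_positions': array([ 1.08728468,  0.60013185, -0.00254514,  1.60012867,  0.00179538,
        0.9429291 , -0.07982343]), 'qd': array([ 3.01145217e-04,  2.73205058e-03,  1.09233464e-05, -8.57106927e-04,
       -2.82698328e-04,  9.69533558e-04,  1.11637002e-07]), 'tau': array([-8.89276325e-04, -7.65085101e+01,  1.49661686e+00, -2.52358460e+01,
       -5.24610817e-02,  1.69483671e-02,  1.57110999e-04]), 'ee_pos': array([ 0.28665644, -0.66537671,  0.21775553]), 'tool_rot': array([-7.63636152e-04,  9.79380524e-01,  2.02022656e-01, -2.29519950e-04]), 'contact_force': array([ 0.40928505, -0.2138801 ,  0.09481834]), 'ft_torque': array([-0.01340031, -0.00483195,  0.06006786]), 'finger_force': 0.0, 'finger_gap': 0.0935626061907663}
scene {'fx': 372.8262620247414, 'fy': 372.8262620247414, 'cx': 251.48242576181636, 'cy': 185.5454730643154, 'rvec': array([ 1.24754806, -2.25778901,  0.99728636]), 'tvec': array([0.24692713, 0.39576148, 0.6761206 ])}
top {'fx': 424.5255963883453, 'fy': 424.5255963883453, 'cx': 253.59634747902408, 'cy': 189.4446616688783, 'rvec': array([ 2.10318085, -2.13399606,  0.20389326]), 'tvec': array([-0.01015112,  0.52828973,  0.88781337])}
```

View pics/top0.png

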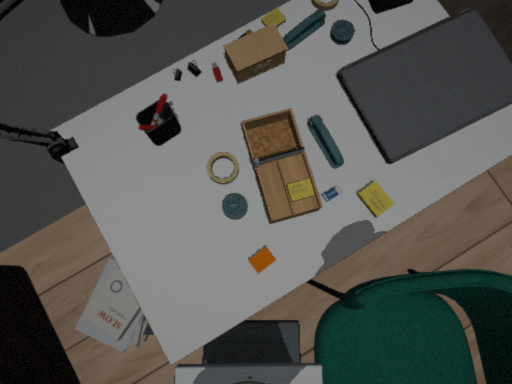

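View pics/scene0.png

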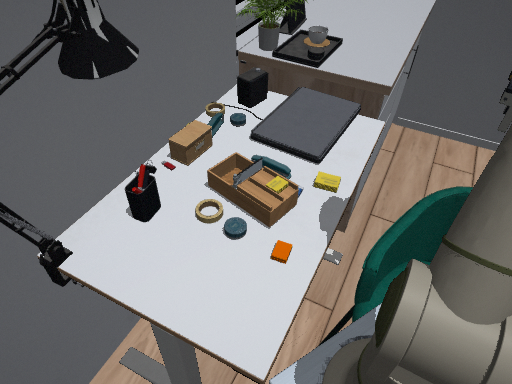

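Top view: the yellow candidates are (300,190) on the box deck, (376,199) a larger pad on the desk and (273,18) far off. The orange pad at (262,259) is excluded. I choose (300,190), the smaller yellow one lying on the box. The flap is at about (278,157) with the well above it, and the empty lane is on the image's left.

```bash
cat > m.py <<'E'
from h import *
for n in("top","scene"):
    f=np.load(f"pics/{n}0.npz"); im,D=f['im'],f['D']; i=camera_info(n); P=pts(i,D)
    hsv=cv2.cvtColor(im,cv2.COLOR_RGB2HSV)
    m=cv2.inRange(hsv,(22,150,120),(34,255,255))
    N,l,st,c=cv2.connectedComponentsWithStats(m)
    for k in range(1,N):
        if st[k,4]<60: continue
        q=P[l==k]; q=q[q[:,2]>0]; z=np.median(q[:,2]) if len(q) else -1
        w=cast(i,*c[k],z); r=cv2.minAreaRect(np.array([cast(i,u,v,z)[:2]*1000 for v,u in np.argwhere(l==k)],np.float32))
        print(n,'yellow',c[k].round(1),st[k,4],'z',round(z,4),w.round(4),r)
    # deck: wood coloured at 55..75 mm
    wood=cv2.inRange(hsv,(8,70,60),(21,255,255))>0
    Z=P[...,2]; box=(abs(P[...,0]-0.75)<.3)&(abs(P[...,1])<.6)
    for lo,hi in((.058,.073),(.074,.09),(.005,.03)):
        s=(wood&(Z>lo)&(Z<hi)).astype(np.uint8); N,l,st,c=cv2.connectedComponentsWithStats(s)
        for k in np.argsort(-st[1:,4])[:3]+1:
            if st[k,4]<40: continue
            q=P[l==k]; print(n,(lo,hi),c[k].round(),st[k,4],'z',np.median(q[:,2]).round(4),cv2.minAreaRect((q[:,:2]*1000).astype(np.float32)))
i=camera_info("top"); im=np.load("pics/top0.npz")['im']
print('base px',proj(i,[[0,0,0],[.5,0,0],[.5,.3,0]]))
cv2.imwrite("pics/crop1.png",cv2.resize(im[100:230,215:355,::-1],None,fx=5,fy=4.6*5/4.6,interpolation=cv2.INTER_CUBIC)[:600])
E
python3 m.py
```

```text
top yellow [301.3 189.3] 284 z 0.0804 [ 0.5211 -0.1201  0.0804] ((521.4263305664062, -118.06754302978516), (37.16299819946289, 48.7087516784668), 14.222091674804688)
top yellow [375.3 196.9] 400 z 0.0194 [ 0.5129 -0.295   0.0194] ((510.43438720703125, -295.3009948730469), (63.850223541259766, 47.79523468017578), 36.0120735168457)
top (0.058, 0.073) [286. 186.] 2103 z 0.0657 ((533.3993530273438, -92.01477813720703), (130.94244384765625, 114.66120910644531), 14.528792381286621)
top (0.058, 0.073) [268. 127.] 316 z 0.0652 ((652.2293090820312, -59.80805969238281), (93.1428451538086, 117.24613952636719), 14.796493530273438)
top (0.074, 0.09) [255.  47.] 1517 z 0.0767 ((857.5449829101562, -26.312026977539062), (73.579833984375, 129.2764892578125), 25.070451736450195)
top (0.074, 0.09) [265. 193.] 184 z 0.0794 ((515.5200805664062, -41.00257110595703), (117.77640533447266, 7.1302266120910645), 14.931971549987793)
top (0.074, 0.09) [312. 180.] 140 z 0.0791 ((542.8306884765625, -144.33718872070312), (117.12442779541016, 5.797405242919922), 14.659875869750977)
top (0.005, 0.03) [271. 138.] 1342
[... 1458 characters left out ...]
 14.527606964111328)
scene (0.074, 0.09) [280. 176.] 92 z 0.079 ((541.6940307617188, -144.1232452392578), (114.06367492675781, 8.099456787109375), 15.144623756408691)
scene (0.005, 0.03) [251. 206.] 430 z 0.02 ((550.345947265625, -37.93629455566406), (260.0209045410156, 103.19195556640625), 40.68867492675781)
scene (0.005, 0.03) [281. 251.] 303 z 0.0142 ((375.18206787109375, -32.917755126953125), (38.02482223510742, 53.776222229003906), 36.09962844848633)
scene (0.005, 0.03) [209. 210.] 258 z 0.0179 ((587.0416870117188, 55.34528350830078), (69.31832885742188, 73.71751403808594), 67.49034881591797)
base px [[248.74238766 442.05688993]
 [246.15255044 205.71229729]
 [116.7855995  207.59882773]]
```

View pics/crop1.png

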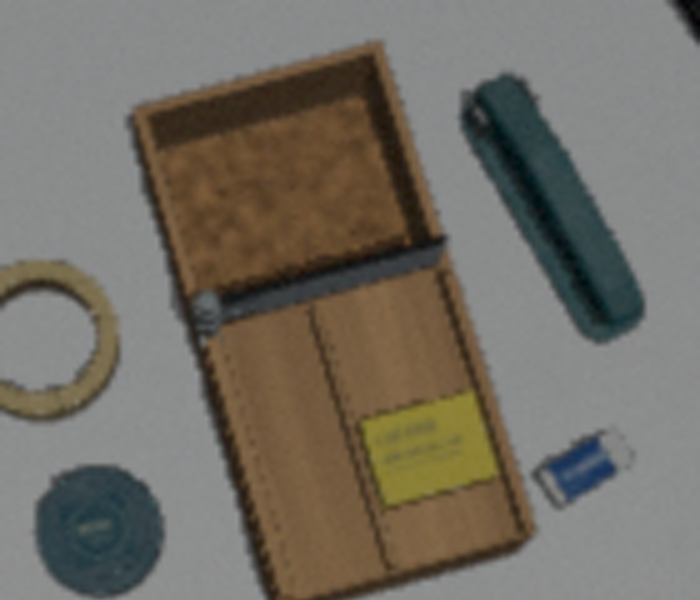

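Crop: the yellow pad is in the right lane, the flap is shut with its post at the left end, and the empty lane is on the left. That confirms the choice. Two views agree: the pad top is at z=0.080, the deck at 0.066, and yaw is about 14.8°. The origin is about (0.598,-0.096), which leaves the pad at x≈-80, y≈-1.6 mm in the box frame.

Plan: turn the tool so the flap finger leads by about 80 mm, then push straight along box x. I'll go above first.

Request:
drive_tool(targets=[1, 0.74, -0.73, 0, 0, 1, 0.74, -0.73, 0, 0, 1, 0.74, -0.73, 0, 0, 1, 0.74, -0.73, 0, 0, 1, 0.74, -0.73, 0, 0, 1, 0.74, -0.73, 0, 0, 1, 0.74, -0.73, 0, 0, 1, 0.74, -0.73, 0, 0, 1, 0.74, -0.73, 0, 0, 1, 0.74, -0.73, 0, 0, 1, 0.74, -0.73, 0, 0, 1, 0.74, -0.73, 0, 0, 1, 0.74, -0.73, 0, 0, 1, 0.74, -0.73, 0, 0, 1, 0.74, -0.73, 0, 0, 1, 0.74, -0.73, 0, 0, 1, 0.74, -0.73, 0, 0, 1, 0.74, -0.73, 0, 0, 1, 0.74, -0.73, 0, 0, 1, 0.74, -0.73, 0, 0], force=40)

```text
time: 1.77
ee_pos: [0.5215, -0.0864, 0.2185]
tool_rot: [-0.0, 0.979, 0.202, -0.0]
contact_force: [0.9, -0.7, -0.0]
finger_gap: 0.0931
finger_force: 0.0
```

Request:
drive_tool(targets=[0.68, 0, 0, 0, -1, 0.68, 0, 0, 0, -1, 0.68, 0, 0, 0, -1, 0.68, 0, 0, 0, -1, 0.68, 0, 0, 0, -1, 0.68, 0, 0, 0, -1, 0.68, 0, 0, 0, -1, 0.68, 0, 0, 0, -1, 0.68, 0, 0, 0, -1, 0.68, 0, 0, 0, -1, 0.68, 0, 0, 0, -1, 0.68, 0, 0, 0, -1, 0.68, 0, 0, 0, -1, 0.68, 0, 0, 0, -1, 0.68, 0, 0, 0, -1, 0.68, 0, 0, 0, -1, 0.68, 0, 0, 0, -1, 0.68, 0, 0, 0, -1, 0.68, 0, 0, 0, -1, 0.68, 0, 0, 0, -1])

```text
time: 3.43
ee_pos: [0.5211, -0.0879, 0.2184]
tool_rot: [-0.0, 0.536, 0.844, -0.0]
contact_force: [-0.2, -0.4, -0.4]
finger_gap: 0.0781
finger_force: 0.0
```

Request:
drive_tool(targets=[0.68, 0, 0, 0, -1, 0.68, 0, 0, 0, -1, 0.68, 0, 0, 0, -1, 0.68, 0, 0, 0, -1, 0.68, 0, 0, 0, -1, 0.68, 0, 0, 0, 0, 0.68, 0, 0, 0, 0])

```text
time: 4.02
ee_pos: [0.5211, -0.088, 0.2184]
tool_rot: [-0.0, 0.36, 0.933, 0.0]
contact_force: [-0.9, 0.0, -0.7]
finger_gap: 0.0776
finger_force: 0.0
```

```bash
cat > st.py <<'E'
from h import *
from scipy.spatial.transform import Rotation as Ro
O=np.array([.598,-.096]);yaw=np.radians(14.8)
B=np.array([[np.cos(yaw),-np.sin(yaw)],[np.sin(yaw),np.cos(yaw)]])
def tobox(p): return (np.asarray(p)[...,:2]-O)@B*1000
def st(A=None):
    s=read_state(); q=s['tool_rot']; R=Ro.from_quat([*q[1:],q[0]]).as_matrix(); p=s['ee_pos']
    print('t',round(s['time'],2),'tcp',p.round(4),'box',tobox(p).round(1),'gap',s['finger_gap'],'F',np.round(s['contact_force'],1),'q',s['joint_positions'].round(2))
    for sg in(1,-1): print('finger',sg,tobox(p+sg*R[:,1]*(s['finger_gap']/2+.00875)).round(1))
    print('tool y deg box',np.degrees(np.arctan2(R[1,1],R[0,1]))-14.8,'tilt',R[:,2].round(4))
    bx=B@[1,0]; by=B@[0,1]
    print('box x in tool(x,y):',(R[:2,:2].T@bx).round(4),'box y:',(R[:2,:2].T@by).round(4))
    return s,R
E
python3 - <<'E'
from st import *
st()
i=camera_info("wrist"); im,D=camera("wrist"); np.savez("pics/w1.npz",im=im,D=D); cv2.imwrite("pics/w1.png",im[...,::-1])
P=pts(i,D); hsv=cv2.cvtColor(im,cv2.COLOR_RGB2HSV)
m=cv2.inRange(hsv,(22,150,80),(34,255,255)); N,l,s,c=cv2.connectedComponentsWithStats(m)
for k in range(1,N):
    if s[k,4]<300: continue
    q=P[l==k]; q=q[q[:,2]>0];print(c[k],s[k],np.median(q[:,2]),tobox(cast(i,*c[k],np.median(q[:,2]))),cv2.minAreaRect(tobox(q).astype(np.float32)))
wood=cv2.inRange(hsv,(8,70,40),(21,255,255))>0
for lo,hi in((.060,.071),(.076,.084)):
    s8=(wood&(P[...,2]>lo)&(P[...,2]<hi)).astype(np.uint8); N,l,s,c=cv2.connectedComponentsWithStats(s8)
    for k in np.argsort(-s[1:,4])[:4]+1: 
        q=P[l==k]
        if len(q)>100: print(lo,c[k].round(),len(q),np.median(q[:,2]),cv2.minAreaRect(tobox(q).astype(np.float32)))
E
```

```text
t 4.02 tcp [ 0.5211 -0.088   0.2184] box [-72.3  27.3] gap 0.07762267569663875 F [-0.9  0.  -0.7] q [ 0.5   0.42 -0.6   2.02  0.33  0.79  0.54]
finger 1 [-32.4  53.2]
finger -1 [-112.2    1.5]
tool y deg box 32.944997890123815 tilt [-5.e-04  3.e-04 -1.e+00]
box x in tool(x,y): [-0.5438  0.8392] box y: [0.8392 0.5438]
0.06 [272. 184.] 7964 0.06516808653755282 ((-61.87584686279297, 17.32669448852539), (128.6001434326172, 107.0263442993164), 0.08404942601919174)
0.06 [203. 181.] 1404 0.06520109151552073 ((-112.29377746582031, -4.329273223876953), (27.241994857788086, 57.099361419677734), 0.2405230551958084)
0.06 [394. 221.] 675 0.06465427389677815 ((73.50971984863281, 71.53671264648438), (44.767333984375, 99.35405731201172), 59.17951965332031)
0.06 [285. 136.] 207 0.06413479965166391 ((-68.0669937133789, 79.25509643554688), (114.90982055664062, 2.2646384239196777), 0.594171941280365)
0.076 [284. 141.] 932 0.0789919436290723 ((-66.3772964477539, 75.01785278320312), (117.63579559326172, 7.0713300704956055), 0.1504594087600708)
0.076 [224. 230.] 597 0.07888571759841942 ((-65.8595199584961, -32.061248779296875), (6.36602258682251, 116.29451751708984), 89.96473693847656)
0.076 [258. 182.] 513 0.07890101327472822 ((-66.45054626464844, 28.619813919067383), (116.66508483886719, 4.301783561706543), 0.20579473674297333)
```

View pics/w1.png

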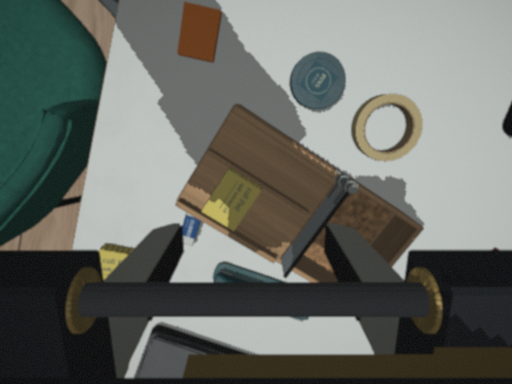

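Wrist view: the pad is at (232,199), the flap runs from (350,185) to (290,270), and the lanes agree within about 1.5 mm. I'll shift back 7 mm, right 1.5 mm, and descend most of the way.

Request:
drive_tool(targets=[0.68, 0.085, -0.22, 0, 0, 0.68, 0, 0, 0.7, 0, 0.68, 0, 0, 0.9, 0, 0.68, 0, 0, 0.9, 0, 0.68, 0, 0, 0.8, 0, 0.68, 0, 0, 0.4, 0, 0.68, 0, 0, 0, 0, 0.68, 0, 0, 0, 0])

```text
time: 4.73
ee_pos: [0.5145, -0.091, 0.1074]
tool_rot: [-0.001, 0.359, 0.933, -0.0]
contact_force: [-0.4, 0.0, 0.8]
finger_gap: 0.0778
finger_force: 0.0
```

```bash
python3 - <<'E'
from st import *
st()
for n in("top","wrist","scene"):
    i=camera_info(n); im,D=camera(n); P=pts(i,D); hsv=cv2.cvtColor(im,cv2.COLOR_RGB2HSV)
    m=(cv2.inRange(hsv,(20,110,50),(36,255,255))>0)&(abs(P[...,2]-.08)<.004); q=P[m]
    if len(q)>30: print(n,len(q),np.median(q[:,2]),cv2.minAreaRect(tobox(q).astype(np.float32)))
    if n=="scene": cv2.imwrite("pics/s2.png",cv2.resize(im[120:250,170:340,::-1],None,fx=4,fy=4))
E
```

```text
t 4.73 tcp [ 0.5145 -0.091   0.1074] box [-79.5  26.2] gap 0.07781020258754597 F [-0.4  0.   0.8] q [ 0.41  0.56 -0.48  2.14  0.5   0.55  0.39]
finger 1 [-39.5  52.2]
finger -1 [-119.4    0.2]
tool y deg box 33.072737448112434 tilt [-0.0014  0.     -1.    ]
box x in tool(x,y): [-0.5457  0.838 ] box y: [0.838  0.5457]
wrist 3461 0.08000228965597478 ((-80.06660461425781, -2.0637454986572266), (53.81197738647461, 38.097877502441406), 89.8058853149414)
scene 204 0.08041610808876085 ((-79.7491226196289, -1.7697029113769531), (39.264442443847656, 58.44376754760742), 4.992318630218506)
```

View pics/s2.png

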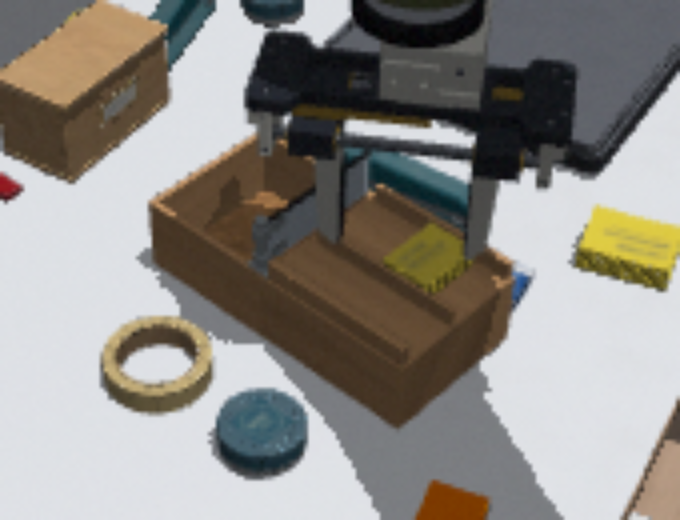

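The scene crop shows one finger over the empty lane before the flap and the other behind the pad. Both are clear. Descend 36 mm to z≈0.071.

Request:
drive_tool(targets=[0.68, 0, 0, 0.5, 0, 0.68, 0, -0.03, 0.45, 0, 0.68, 0, 0, 0.25, 0, 0.68, 0, 0, 0, 0, 0.68, 0, 0, 0, 0])

```text
time: 5.3
ee_pos: [0.5145, -0.0917, 0.072]
tool_rot: [0.0, 0.359, 0.933, -0.0]
contact_force: [-1.2, -0.5, 0.4]
finger_gap: 0.0781
finger_force: 0.0
```

```bash
python3 - <<'E'
from st import *
st()
E
```

```text
t 5.3 tcp [ 0.5145 -0.0917  0.072 ] box [-79.6  25.5] gap 0.07812522933196785 F [-1.2 -0.5  0.4] q [ 0.36  0.62 -0.43  2.16  0.56  0.47  0.34]
finger 1 [-39.5  51.6]
finger -1 [-119.7   -0.6]
tool y deg box 33.099538315617636 tilt [ 1.e-04 -1.e-04 -1.e+00]
box x in tool(x,y): [-0.5461  0.8377] box y: [0.8377 0.5461]
```

Request:
drive_tool(targets=[0.68, -0.091, 0.14, 0, 0, 0.68, -0.091, 0.14, 0, 0, 0.68, -0.091, 0.14, 0, 0, 0.68, -0.091, 0.14, 0, 0, 0.68, -0.091, 0.14, 0, 0, 0.68, -0.091, 0.14, 0, 0, 0.68, -0.091, 0.14, 0, 0, 0.68, -0.091, 0.14, 0, 0, 0.68, -0.091, 0.14, 0, 0, 0.68, -0.091, 0.14, 0, 0, 0.68, -0.091, 0.14, 0, 0, 0.68, 0, 0, 0, 0])

```text
time: 6.3
ee_pos: [0.5681, -0.0778, 0.0713]
tool_rot: [-0.0, 0.359, 0.933, -0.0]
contact_force: [-1.4, -2.8, -0.7]
finger_gap: 0.0783
finger_force: 1.4
```

```bash
cat > look.py <<'E'
from st import *
import sys
st()
for n in("top","wrist","scene"):
    i=camera_info(n); im,D=camera(n); P=pts(i,D); hsv=cv2.cvtColor(im,cv2.COLOR_RGB2HSV); tb=tobox(P)
    m=(cv2.inRange(hsv,(20,110,40),(36,255,255))>0)&(abs(tb[...,0]-0)<120)&(tb[...,1]>-35)&(tb[...,1]<78)&(P[...,2]>0.01); q=P[m]
    if len(q)>30: print(n,len(q),np.percentile(q[:,2],[5,50,95]).round(4),cv2.minAreaRect(tobox(q).astype(np.float32)))
    if n=="scene": cv2.imwrite(f"pics/{sys.argv[1]}.png",cv2.resize(im[120:250,170:340,::-1],None,fx=4,fy=4))
E
python3 look.py s3
```

```text
t 6.3 tcp [ 0.5681 -0.0778  0.0713] box [-24.2  25.2] gap 0.07826672335540545 F [-1.4 -2.8 -0.7] q [ 0.34  0.66 -0.44  2.05  0.53  0.55  0.35]
finger 1 [15.9 51.3]
finger -1 [-64.4  -1. ]
tool y deg box 33.08618182367837 tilt [-5.e-04 -4.e-04 -1.e+00]
box x in tool(x,y): [-0.5459  0.8379] box y: [0.8379 0.5459]
top 52 [0.07   0.0813 0.4335] ((-42.133323669433594, 48.07887268066406), (80.8686294555664, 53.84684753417969), 59.786136627197266)
wrist 12588 [0.0793 0.1811 0.186 ] ((-37.913291931152344, 29.086668014526367), (106.5500717163086, 78.1649169921875), 78.880859375)
scene 269 [0.0749 0.0809 0.186 ] ((-21.207172393798828, 16.35135269165039), (131.7744598388672, 88.32797241210938), 33.934532165527344)
```

View pics/s3.png

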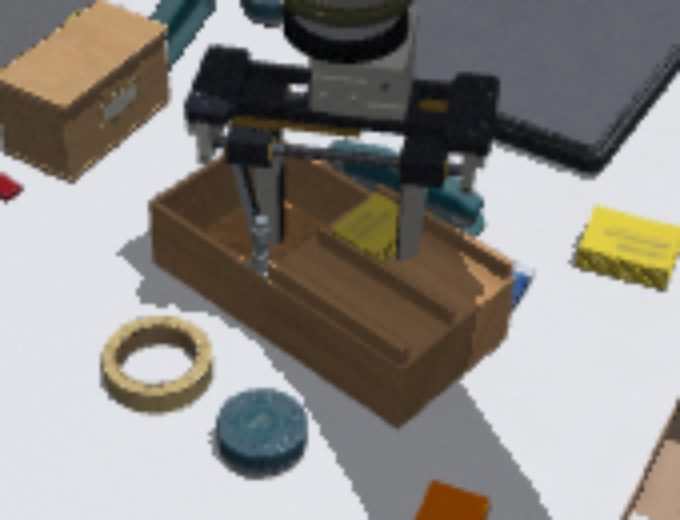

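The scene crop shows the flap swung far open past the post (255,240), held by the leading finger. The pad at (368,225) is still short of the flap line. Continue the push 65 mm.

Request:
drive_tool(targets=[0.68, -0.097, 0.136, 0, 0, 0.68, -0.097, 0.136, 0, 0, 0.68, -0.097, 0.136, 0, 0, 0.68, -0.097, 0.136, 0, 0, 0.68, -0.097, 0.136, 0, 0, 0.68, -0.097, 0.136, 0, 0, 0.68, -0.097, 0.136, 0, 0, 0.68, -0.097, 0.136, 0, 0, 0.68, -0.097, 0.136, 0, 0, 0.68, -0.097, 0.136, 0, 0, 0.68, -0.097, 0.136, 0, 0, 0.68, -0.097, 0.136, 0, 0, 0.68, -0.097, 0.136, 0, 0, 0.68, 0, 0, 0, 0, 0.68, 0, 0, 0, 0, 0.68, 0, 0, 0, 0])

```text
time: 7.78
ee_pos: [0.6314, -0.0636, 0.0716]
tool_rot: [0.0, 0.359, 0.933, 0.0]
contact_force: [0.8, -0.8, 0.2]
finger_gap: 0.0782
finger_force: 0.4
```

```bash
python3 look.py s4
```

```text
t 7.78 tcp [ 0.6314 -0.0636  0.0716] box [40.6 22.8] gap 0.07821723129365012 F [ 0.8 -0.8  0.2] q [ 0.31  0.71 -0.46  1.9   0.5   0.64  0.37]
finger 1 [80.7 48.9]
finger -1 [ 0.5 -3.3]
tool y deg box 33.096691397461626 tilt [ 3.e-04  1.e-04 -1.e+00]
box x in tool(x,y): [-0.5461  0.8378] box y: [0.8378 0.5461]
top 140 [0.0281 0.0503 0.4572] ((-7.033782958984375, 17.608871459960938), (163.39390563964844, 84.45907592773438), 21.677021026611328)
wrist 11256 [0.0494 0.1821 0.1864] ((22.719694137573242, 29.29766082763672), (118.7137680053711, 65.1170654296875), 67.087890625)
scene 159 [0.0441 0.1745 0.1872] ((38.975982666015625, 28.486183166503906), (129.96914672851562, 94.18901062011719), 51.57852554321289)
```

View pics/s4.png

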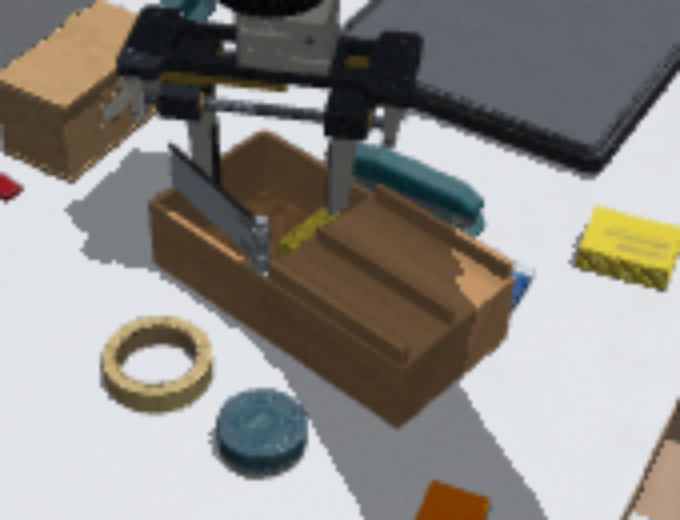

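The scene crop shows the pad in the well at (308,228), apparently tilted, with the flap held open at about 1.4 rad. I'll measure how it lies.

```bash
python3 - <<'E'
from st import *
for n in("top","wrist","scene"):
    i=camera_info(n); im,D=camera(n); P=pts(i,D); hsv=cv2.cvtColor(im,cv2.COLOR_RGB2HSV); tb=tobox(P)
    m=(cv2.inRange(hsv,(20,110,30),(36,255,255))>0)&(tb[...,0]>-5)&(tb[...,0]<106)&(tb[...,1]>-35)&(tb[...,1]<78)&(P[...,2]>0.01)&(P[...,2]<.075)
    q=np.c_[tb[m],P[m][:,2]*1000]
    if len(q)<20: print(n,len(q)); continue
    c=q.mean(0); u,s,vt=np.linalg.svd(q-c,full_matrices=False)
    print(n,len(q),'c',c.round(1),'normal',vt[2].round(2),'min',q.min(0).round(0),'max',q.max(0).round(0),'thick',s[2]/len(q)**.5)
    if n=="top": cv2.imwrite("pics/t5.png",cv2.resize(im[90:200,220:340,::-1],None,fx=5,fy=5,interpolation=cv2.INTER_CUBIC))
E
```

```text
top 111 c [18.1 25.1 43.6] normal [-0.46  0.87 -0.16] min [ 1.  7. 14.] max [105.  60.  65.] thick 7.354841569271954
wrist 2301 c [17.7 14.2 47.1] normal [ 1.    0.05 -0.03] min [ 10. -33.  11.] max [32. 37. 72.] thick 4.5943004781665895
scene 77 c [18.8 15.  50.4] normal [-0.64 -0.05 -0.77] min [ -1. -32.  13.] max [56. 57. 66.] thick 2.9634229796006997
```

View pics/t5.png

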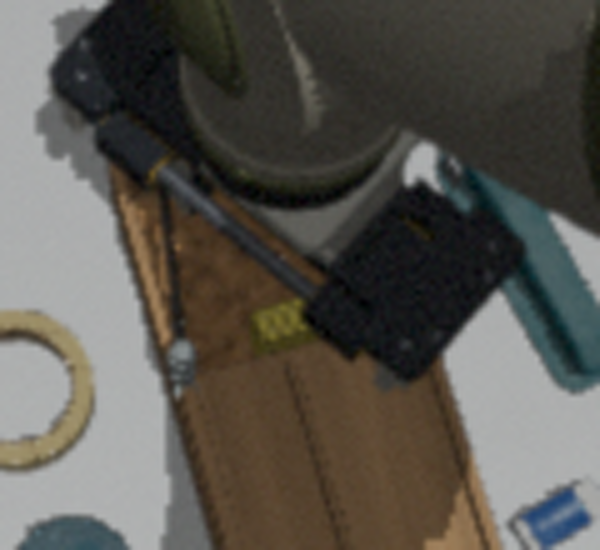

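The top crop shows the pad at (283,323) in the well, standing on edge next to the deck-side wall and below deck height. I'll retreat along the lane so the flap follows shut, then lift and look.

Request:
drive_tool(targets=[0.68, 0.182, -0.279, 0, 0, 0.68, 0.182, -0.279, 0, 0, 0.68, 0.182, -0.279, 0, 0, 0.68, 0.182, -0.279, 0, 0, 0.68, 0.182, -0.279, 0, 0, 0.68, 0.182, -0.279, 0, 0, 0.68, 0.182, -0.279, 0, 0, 0.68, 0.182, -0.279, 0, 0, 0.68, 0.182, -0.279, 0, 0, 0.68, 0.182, -0.279, 0, 0, 0.68, 0.182, -0.279, 0, 0, 0.68, 0, 0, 0, 0, 0.68, 0, 0, -0.4, 0, 0.68, 0, 0, -0.8, 0, 0.68, 0, 0, -1, 0, 0.68, 0, 0, -1, 0, 0.68, 0, 0, -1, 0, 0.68, 0, 0, -0.8, 0, 0.68, 0, 0, 0, 0])

```text
time: 9.67
ee_pos: [0.5274, -0.0913, 0.2261]
tool_rot: [0.003, 0.359, 0.933, 0.001]
contact_force: [0.4, -0.2, 0.5]
finger_gap: 0.0779
finger_force: 0.0
```

```bash
python3 - <<'E'
from st import *
st()
for n in("top","wrist","scene"):
    i=camera_info(n); im,D=camera(n); P=pts(i,D); hsv=cv2.cvtColor(im,cv2.COLOR_RGB2HSV); tb=tobox(P)
    m=(cv2.inRange(hsv,(22,110,30),(36,255,255))>0)&(tb[...,0]>-5)&(tb[...,0]<106)&(tb[...,1]>-35)&(tb[...,1]<78)&(P[...,2]>0.01)&(P[...,2]<.075)
    m=cv2.morphologyEx(m.astype(np.uint8),cv2.MORPH_OPEN,np.ones((2,2)))>0
    q=np.c_[tb[m],P[m][:,2]*1000]
    print(n,len(q), *(np.percentile(q,[3,50,97],axis=0).round(0) if len(q) else []))
    np.savez(f"pics/{n}6.npz",im=im,D=D)
    if n=="top": T=cv2.resize(im[90:230,210:340,::-1],None,fx=4,fy=4,interpolation=cv2.INTER_CUBIC)[:560,:400]
    if n=="wrist": W=im[...,::-1]
cv2.imwrite("pics/tw6.png",np.hstack([T,cv2.resize(W,(400,300))]) if 0 else np.hstack([cv2.resize(T,(380,560)),cv2.copyMakeBorder(cv2.resize(W,(400,300)),0,260,0,0,0)]))
E
```

```text
t 9.67 tcp [ 0.5274 -0.0913  0.2261] box [-67.   22.6] gap 0.0778793030353062 F [ 0.4 -0.2  0.5] q [ 0.52  0.42 -0.62  2.    0.33  0.81  0.55]
finger 1 [-27.1  48.6]
finger -1 [-107.    -3.5]
tool y deg box 33.10193987874686 tilt [ 7.1e-03 -9.0e-04 -1.0e+00]
box x in tool(x,y): [-0.5461  0.8377] box y: [0.8377 0.5461]
top 0
wrist 33 [ 26. -25.  11.] [ 41. -10.  13.] [43.  3. 51.]
scene 0
```

View pics/tw6.png

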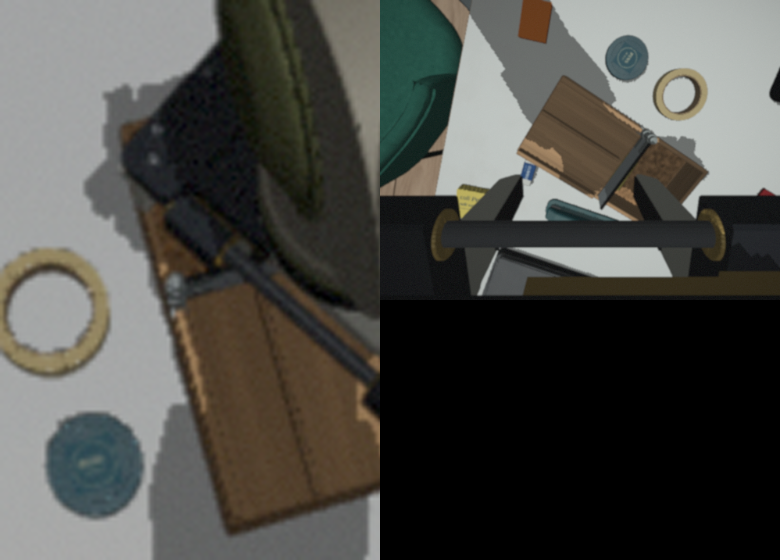

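The flap is shut again (left half (225,283), right half (625,170)) and the deck is empty. The arm hides the well, so I'll move aside to see the pad.

Request:
drive_tool(targets=[0.68, 0, 0, -1, 0, 0.68, 0, 0, -1, 0, 0.68, -0.67, -0.74, 0, 0, 0.68, -0.67, -0.74, 0, 0, 0.68, -0.67, -0.74, 0, 0, 0.68, -0.67, -0.74, 0, 0, 0.68, -0.67, -0.74, 0, 0, 0.68, -0.67, -0.74, 0, 0, 0.68, -0.67, -0.74, 0, 0, 0.68, -0.67, -0.74, 0, 0, 0.68, -0.67, -0.74, 0, 0, 0.68, -0.67, -0.74, 0, 0, 0.68, -0.67, -0.74, 0, 0, 0.68, 0, 0, 0, 0, 0.68, 0, 0, 0, 0])

```text
time: 11.07
ee_pos: [0.5243, -0.4226, 0.2789]
tool_rot: [-0.002, 0.361, 0.933, 0.0]
contact_force: [-0.4, 0.5, 0.2]
finger_gap: 0.0781
finger_force: 0.0
```

```bash
python3 - <<'E'
from st import *
st()
S=[]
for n in("top","scene"):
    i=camera_info(n); im,D=camera(n); P=pts(i,D); hsv=cv2.cvtColor(im,cv2.COLOR_RGB2HSV); tb=tobox(P)
    m=(cv2.inRange(hsv,(22,110,40),(36,255,255))>0)&(tb[...,0]>-5)&(tb[...,0]<106)&(tb[...,1]>-35)&(tb[...,1]<78)&(P[...,2]>0.01)&(P[...,2]<.075)
    q=np.c_[tb[m],P[m][:,2]*1000]
    print(n,len(q), *(np.percentile(q,[3,50,97],axis=0).round(0) if len(q) else []))
    a,b=((100,230),(220,350)) if n=="top" else ((130,230),(190,320))
    S.append(cv2.resize(im[a[0]:a[1],b[0]:b[1],::-1],(395,395),interpolation=cv2.INTER_CUBIC))
cv2.imwrite("pics/ts7.png",np.hstack(S))
E
```

```text
t 11.07 tcp [ 0.5243 -0.4226  0.2789] box [-154.7 -296.9] gap 0.07811415430460623 F [-0.4  0.5  0.2] q [ 0.95  0.53 -0.56  1.63  0.31  1.07  1.13]
finger 1 [-114.6 -270.9]
finger -1 [-194.8 -322.9]
tool y deg box 32.93745392913803 tilt [-0.0026  0.0019 -1.    ]
box x in tool(x,y): [-0.5437  0.8393] box y: [0.8393 0.5437]
top 95 [ 18. -14.  12.] [22.  9. 51.] [37. 35. 54.]
scene 7 [ 1. -9. 51.] [12. 24. 51.] [13. 36. 64.]
```

View pics/ts7.png

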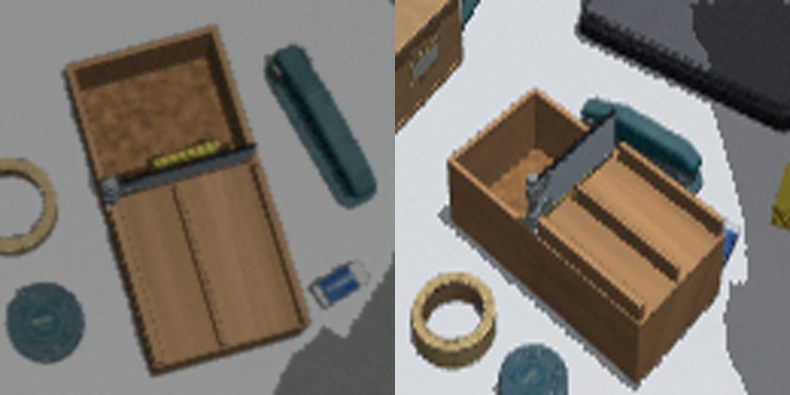

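The top view shows the flap shut from (110,185) to (250,155). The pad is inside the well at (185,155), standing on edge with its top at z≈51 mm, which is below the deck. The bystanders look unmoved and the robot is clear, so I'm handing in.

```bash
python3 -c "
from rig import *
print(job_done())"
```

```text
the job is handed in; nothing more can be done
None
```

The sticky-note block is in its well, pushed there while one finger held the flap open. It stands on edge instead of flat, wholly below deck height. The flap has swung shut, nothing else looks moved, and the job is handed in at about 11 s; no verdict came back.

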